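# Crack open a desiccator for a timed airing

### The job

The sample dish in the small desiccator is to take up room air slowly for half an hour. First wind the bench timer clockwise to thirty minutes (twist, let go, take hold again and twist on), then take the desiccator lid by its knob and pull it straight up until the sticky seal lets go, without flinging the lid wide open. The program ends while still holding the lid in the fingers, level and centred over its base with a gap of about 15 mm all round; leave everything else on the bench alone.

Things in the scene. Friction and masses are not known exactly. Their poses are not given: they have to be found in the camera images.
- desiccator: small round laboratory desiccator, white plastic base fixed to the bench, 136 mm across the rim flange and 92 mm high, with a small black-capped port low on its +x side. Origin: centre of its underside, z up
- desiccator_rim (a point): centre of the top face of the base's rim flange, 92 mm above the bench, z up. In the bore below it sits the O-ring: lifting the lid meets only its weight for 1 to 2 mm, then a pull that grows to a peak of 14 to 22 N (weight included) at about 5 mm, then lets go suddenly; from 11 mm up the plug is free of the ring and the lid hangs from the fingers alone
- lid: clear domed plug lid of the desiccator, 136 mm across, about 0.3 kg, loose, an upright round knob on top. Origin: centre of the underside of its flange; z up. Shut, the origin coincides with desiccator_rim; its height above the rim is the gap. Below the flange a plug reaches 13 mm into the base; a bead round the plug is caught under the O-ring. No thread: it comes straight up
- lid_knob (a point): where to grip the lid: on the axis of its grey ribbed round knob, 68 mm above the lid's origin, 160 mm above the bench when shut. The knob is 30 mm in diameter and 36 mm tall, from 22 mm below this point (dome top 25 mm below) to 14 mm above it. Any yaw will do
- timer: sixty-minute wind-up bench timer lying dial up, fixed to the bench, white, round, 80 mm across, dial face 30 mm above the bench. Origin: centre of its underside, z up. The wide black zero mark of the dial is on its +x side; the marks run clockwise seen from above, one a minute, longer every five; the thirty-minute mark is half a turn from it, on the -x side
- timer_grip (a point): point on the timer knob's axis to grip at, 52 mm above the bench. The grey knob is an upright bar 46 mm long, 12 mm thick, from 37 to 63 mm above the bench, on a disc 47 mm in diameter. The point turns with the knob: its +x axis points along the bar to the pointer end, which carries a white line
- timer_knob (a joint): angle of the timer knob from zero (rad), growing clockwise seen from above; 0.1047 rad a minute, so thirty minutes is 3.1416; stop at 5.76. The pointer's direction is the timer's yaw minus this angle. Turning takes 0.06 to 0.1 N m, rising as the spring winds; let go, the knob stays where it is
- notebook: yellow notebook, 210x150x11 mm, lying flat, bystander. Origin: centre of its underside
- marker: marker, 130 mm long, 15 mm thick, lying on the notebook, bystander. Origin: centre of its underside
- beaker: empty glass beaker, 60 mm across, 79 mm high, bystander. Origin: centre of its underside
- petri: closed petri dish, 60 mm across, 14 mm high, bystander. Origin: centre of its underside
- forceps: steel forceps, 118 mm long, lying flat, bystander. Origin: centre of its underside
- coverslips: clear box of cover slips, 33x33x14 mm, bystander. Origin: centre of its underside
- pen: pen, 145 mm long, 11 mm thick, lying flat, bystander. Origin: centre of its underside
Not all that is in view belongs to the job. What is shaped like the timer but blue is not meant.

How it is judged:
On the way, in this order (a step that is already met when the one before it is completed fails the run):
1. the timer is wound to thirty minutes, the lid still shut (value of joint timer_knob between 2.88 and 3.4 rad and contact force between the fingers and timer below 0.1 N and z of lid in the frame of desiccator_rim below 0.003 m), for 0.2 s.
2. the seal is broken: the lid is held in the fingers, clear of the ring (z of lid in the frame of desiccator_rim above 0.009 m and contact force between the fingers and lid above 1 N), for 0.2 s.
At the end, for the whole second after the job is handed in: The timer reads 30 minutes (within 2.5 minutes); the lid hangs from the fingers at rest, touching nothing else, its flange 9 to 24 mm above the base's rim, tilted less than 0.1 rad and within 10 mm of centred (all of step 2 and value of joint timer_knob between 2.88 and 3.4 rad and z of lid in the frame of desiccator_rim below 0.024 m and horizontal distance between lid and desiccator_rim below 0.01 m and angle between lid's own z axis and vertical below 0.1 rad and contact force between lid and desiccator below 0.3 N and linear speed of lid below 0.02 m/s); the arm keeps its last pose, push and grip.
It fails at once if the lid is flung wide open (more than 45 mm) (z of lid in the frame of desiccator_rim above 0.045 m).
It fails at once if a bystander is disturbed (moved more than 15 mm) (distance of any of notebook, marker, beaker, petri, forceps, coverslips, pen from where it was at the start of the episode above 0.015 m).
It also fails if it takes over 72 s, if anything falls off the work surface, if the arm or the gripper's body presses on something with over 40 N, if the wrist force passes 120 N, or if a joint passes its speed limit or range.

### The arm

A 7-joint arm with a two-finger parallel gripper is mounted at the origin on a cart in front of the work surface, level with it; the furniture and walls round the work are solid. World frame = base frame: x ahead of the robot, y to its left, z up, the work surface at z = 0. Lengths are in m, angles in rad, forces in N, time in s.
With the tool pointing down it reaches from about 0.35 to 0.9 m from the base axis. Payload 8.1 kg.
Tool frame: the origin (TCP) lies midway between the tips of the shut fingers; the grasp point (between the pads) lies 19 mm behind it; z points along the fingers, x is the direction in which the jaws open and shut, and the axes are right-handed (so a half turn about z gives the same grasp; the last joint's range is limited). The gripper opens to 92 mm and grips with 3 to 60 N. Pads are 19 mm wide; open, the fingers measure 130 mm over their backs; the gripper's body (75 mm by 190 mm) begins 47 mm behind the grasp point.
Start: joints at [-1.219, 0.434, 0.025, 1.573, -0.012, 1.134, -0.075], TCP at [0.275, 0.561, 0.227] pointing down, gripper open.
Joint ranges: [-2.62, 2.62], [-0.44, 2.09], [-1.27, 1.32], [0.08, 2.57], [-1.32, 4.46], [0.12, 2], [-2.74, 2.74]. Speed limits (rad/s): [2.22, 2.22, 3.01, 3.01, 3.14, 3.14, 3.14].

### API

Orientations are given as a rotation vector (axis times angle).
In Python, from cell import arm gives the robot as it stands.
- The arm moves only by the tool jog_arm, never from a script. Its argument "commands" is a list of rows, each an object with "translation": the shift along the tool's x, y, z in mm, a list of three; "turn": the turn, a rotation vector about the tool's x, y, z in rad, a list of three. A call has 1 to 12 rows; each row is the pose to reach, as a shift and turn from the pose commanded when the call began, along the tool's axes at that moment; what a row does not reach only later rows make up. A row lasts 1/12 s, in which the tool goes at most 41.7 mm and 7.16 degrees, less where a joint would pass 70% of its speed; a pose out of reach is approached as far as the arm can. A call with a gripper value outside its range is refused whole. "claw" is the closure, from -1 (fully open) to 1 (shut), so that 0 is half open, set as the call begins (left out, the last holds). The fingers move at their own pace and stop on an object; "grip_force" is the grip in N (left out, the last holds). Time passes only in rows, so rows that repeat a pose let the fingers close. It gives the time, the measured TCP pose, the force and the opening at its end, in the units of the state.
- arm.observe(): the state, without advancing time (a new reading comes with each control period).
- arm.get_image(name): name is "side" or "top"; returns the picture (420x560x3 uint8, blue, green, red); there is no depth.
- arm.camera_info(name): a dict with "vertical_fov" (degrees; the focal length in pixels is half the picture's height over the tangent of half this angle, whatever the lens; pixels are square), "cx", "cy" (the principal point, pixels), "eye" and "rotation" of the camera in the world. Camera axes: x right, y up, looking along -z (the intrinsics and any distortion apply to the point x, -y, -z); pixel columns grow to the right and rows downward; lengths in m; the calibration is good to about 2 mm. A picture is of the moment at which its call begins. camera_info takes no time and is no camera call.
- arm.sign_off(): hands the job in, once; it reports no verdict.
Trained networks look in the newest picture that a camera, given by its name, has taken for a name from the list of things; names that differ only in an ending like _2 or _b are one class to them, and where a whole thing is asked for, a point or a joint stands for the part that bears it (a point fixed in the world has none). Each returns a list of dicts, best first, with "confidence" (0 to 1); they miss things now and then, are a little off and sometimes report something else, mostly with a low value. They report only what shows in the picture. A call takes as long as a camera call. They do not tell look-alikes from the thing itself.
- arm.trace(camera, query): "region" (420x560 bool, what is visible of it) and "box" ([left, top, width, height] in pixels, round what is visible of it).
- arm.landmark_of(camera, query): "at" ([column, row] in pixels: a listed point, or the origin of a listed thing).
The state is a dict: "clock": time; "joints": joint angles; "dq": joint speeds; "joint_efforts": joint torques, N m; "position": TCP position; "ee_rot": TCP orientation; "force": force on the tool from outside, world axes, zero at the start; "ft_torque": the same for the moment, N m; "width": opening from 0.0 (shut) to 1.0 (fully open).
Only numpy, scipy, OpenCV 4.12 (cv2) and the standard library are available. Lean on these libraries where they do the work, as an engineer would, in place of code of your own. Each camera call takes 0.05 s, during which the arm holds its last target. There are 200 camera calls.

## Working session

There is one attempt and no reset: what is moved stays moved. The work goes in short steps, Python scripts to look and compute and a tool call to move; the robot and the scene stay as the last step left them, time stands still between calls to the robot, and variables do not carry over. Pictures are saved under pics/ and viewed, about 8 in all and at most 12, crops included, and the job is handed in when it is done.

Besides the shell and the picture viewer there is one more tool, called after "Request:" as a command line: name --argument value ..., lists and objects as JSON in quotes. jog_arm: Moves the arm, as the interface text tells. Its arguments: {"type":"object","properties":{"commands":{"type":"array","items":{"type":"object","properties":{"translation":{"type":"array","items":{"type":"number"}},"turn":{"type":"array","items":{"type":"number"}}}}},"claw":{"type":"number"},"grip_force":{"type":"number"}},"required":["commands"]}

```bash
mkdir -p pics
python3 - <<'E'
from cell import arm
import cv2
for c in("side","top"):
    cv2.imwrite(f"pics/{c}0.png",arm.get_image(c)); print(arm.camera_info(c))
    for q in("timer","timer_grip","timer_knob","desiccator","lid","lid_knob"):
        try:
            for d in arm.landmark_of(c,q)[:3]: print(c,q,d)
        except Exception as e: print(q,e)
o=arm.observe();print(o)
E
```

```text
{'vertical_fov': 47.09505596435394, 'cx': 283.34497342761364, 'cy': 208.738614303135, 'eye': array([ 0.04638747, -0.87793473,  0.92488087]), 'rotation': array([ 0.8850372 , -0.22770141, -0.50272586])}
side timer {'at': [337.4, 311.3], 'confidence': 0.88}
side timer {'at': [289.6, 286.9], 'confidence': 0.87}
side timer {'at': [328.2, 361.2], 'confidence': 0.22}
side timer_grip {'at': [342.8, 293.1], 'confidence': 0.78}
side timer_grip {'at': [288.6, 267.2], 'confidence': 0.52}
side timer_grip {'at': [402.3, 313.4], 'confidence': 0.25}
timer_knob it knows: beaker, coverslips, desiccator, desiccator_rim, forceps, lid, lid_knob, marker, notebook, pen, petri, timer, timer_grip
side desiccator {'at': [269.4, 227.8], 'confidence': 0.89}
side desiccator {'at': [355.9, 249.3], 'confidence': 0.3}
side lid {'at': [268.8, 205.3], 'confidence': 0.6}
side lid_knob {'at': [265.5, 184.5], 'confidence': 0.78}
{'vertical_fov': 44.38686541361426, 'cx': 274.001440921397, 'cy': 209.5575613243896, 'eye': array([0.42989016, 0.0356812 , 1.59551192]), 'rotation': array([ 0.08569291, -0.09057352, -1.59286605]
[... 747 characters left out ...]
}
{'clock': 0.6, 'joints': array([-1.21860459,  0.43450902,  0.0250238 ,  1.57324689, -0.01159754,
        1.13400303, -0.07507785]), 'dq': array([ 2.83945720e-04,  1.26724927e-03, -5.46836891e-05,  1.00786610e-03,
        1.95042323e-04, -2.68943544e-05, -1.02427947e-03]), 'joint_efforts': array([-5.78073177e-04, -6.67346978e+01,  9.83478874e-01, -3.14688957e+01,
       -6.05712924e-02,  3.29832570e-02,  3.41393593e-05]), 'position': array([0.27458061, 0.56143925, 0.22671834]), 'ee_rot': array([ 2.66510115e+00,  1.66332128e+00, -3.42715207e-06]), 'force': array([ 0.00925255, -0.58157081, -0.31714167]), 'ft_torque': array([-0.00740954,  0.02171137, -0.03026057]), 'width': 0.9987045139157795}
```

View pics/top0.png

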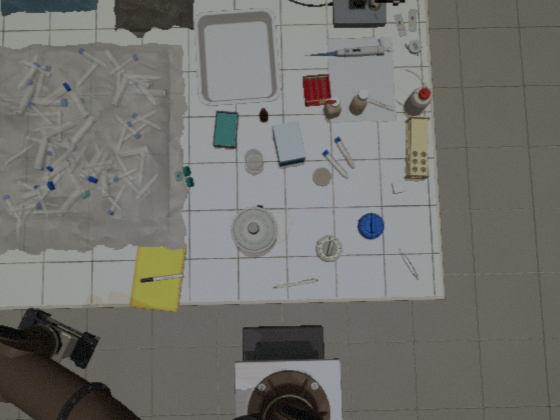

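View pics/side0.png

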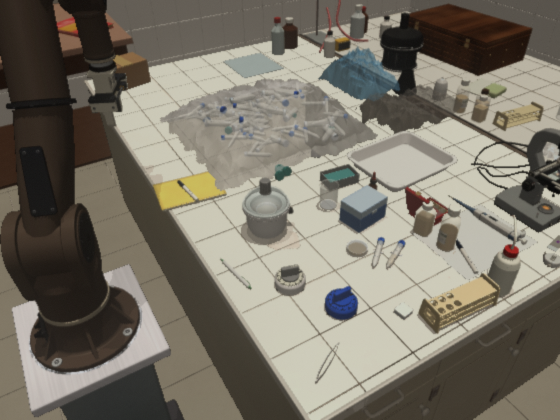

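Top view: the white timer is at about (329,247), the blue look-alike at (371,226), and the desiccator knob at about (254,229). In the side view the timer is at (290,280) and the lid knob at (265,186). Next I triangulate these.

```bash
cat > h.py <<'E'
from cell import arm
import numpy as np, cv2
from scipy.spatial.transform import Rotation as R
from scipy.optimize import least_squares
def cam(c):
    i=arm.camera_info(c); return i,210/np.tan(np.radians(i["vertical_fov"])/2),R.from_rotvec(i["rotation"]).as_matrix()
def ray(c,p):
    i,f,M=cam(c); d=M@np.array([(p[0]-i["cx"])/f,-(p[1]-i["cy"])/f,-1]); return np.array(i["eye"]),d/np.linalg.norm(d)
def proj(c,P):
    i,f,M=cam(c); q=M.T@(np.array(P)-i["eye"]); return np.array([i["cx"]+f*q[0]/-q[2], i["cy"]-f*q[1]/-q[2]])
def atz(c,p,z):
    e,d=ray(c,p); return e+d*(z-e[2])/d[2]
def tri(ps):
    return least_squares(lambda P:np.concatenate([proj(c,P)-p for c,p in ps]),[.5,0,.1])
E
python3 - <<'E'
from h import *
def best(c,q,near,fn=arm.landmark_of):
    l=[d for d in fn(c,q) if np.hypot(*(np.array(d["at"])-near))<18]
    return l[0]["at"] if l else None
for q,t,s,z in(("timer",(329,247),(290,285),0),("timer_grip",(329,247),(289,268),.052),("lid_knob",(254,229),(265,186),.16),("lid",(254,229),(267,205),.092),("desiccator",(254,229),(267,228),0)):
    pt,ps=best("top",q,t),best("side",q,s); print(q,pt,ps)
    for c,p in(("top",pt),("side",ps)):
        if p: print("  ",c,atz(c,p,z).round(4))
    if pt and ps: r=tri([("top",pt),("side",ps)]); print("  tri",r.x.round(4),"res",r.fun.round(1))
# mask centroid / ellipse
for c,q,n,z in(("top","timer",(329,247),.03),("top","lid",(254,229),.1),("side","timer",(290,280),.03),("side","lid_knob",(265,186),.16)):
    for d in arm.trace(c,q):
        b=d["box"]; m=(b[0]+b[2]/2,b[1]+b[3]/2)
        if np.hypot(m[0]-n[0],m[1]-n[1])<25: print("trace",c,q,d["confidence"],b,atz(c,m,z).round(4))
a=arm.get_image("top"); b=arm.get_image("side")
A=cv2.resize(a[222:272,304:354],(400,400),interpolation=cv2.INTER_CUBIC); B=cv2.resize(b[255:305,265:315],(400,400),interpolation=cv2.INTER_CUBIC)
cv2.imwrite("pics/crop1.png",np.hstack([A,B]))
E
```

```text
timer [329.4, 247.2] [289.6, 286.9]
   top [ 0.4878 -0.14    0.    ]
   side [ 0.4802 -0.1485  0.    ]
  tri [ 0.4866 -0.1404 -0.011 ] res [-0.2  0.5  0.5 -0.1]
timer_grip [331.5, 245.0] [288.6, 267.2]
   top [ 0.4923 -0.1408  0.052 ]
   side [ 0.4883 -0.131   0.052 ]
  tri [ 0.4879 -0.1379  0.0588] res [-0.6  1.4  1.3 -0.2]
lid_knob [254.7, 228.4] [265.5, 184.5]
   top [0.5394 0.0845 0.16  ]
   side [0.5433 0.0816 0.16  ]
  tri [0.5416 0.0835 0.1591] res [ 0.3 -0.8 -0.8  0.1]
lid [250.6, 228.3] [268.8, 205.3]
   top [0.5451 0.0988 0.092 ]
   side [0.5464 0.0732 0.092 ]
  tri [0.5523 0.097  0.073 ] res [ 0.8 -1.9 -2.   0.2]
desiccator None [269.4, 227.8]
   side [0.5502 0.0827 0.    ]
trace top timer 0.86 [315.2, 235.5, 27.7, 25.0] [ 0.4843 -0.1355  0.03  ]
trace top lid 0.92 [228.2, 206.0, 48.0, 43.6] [0.5459 0.0938 0.1   ]
trace side timer 0.97 [275.1, 263.8, 31.3, 29.4] [ 0.4834 -0.1493  0.03  ]
trace side lid_knob 0.68 [244.7, 178.9, 47.7, 36.7] [0.522  0.0263 0.16  ]
```

View pics/crop1.png

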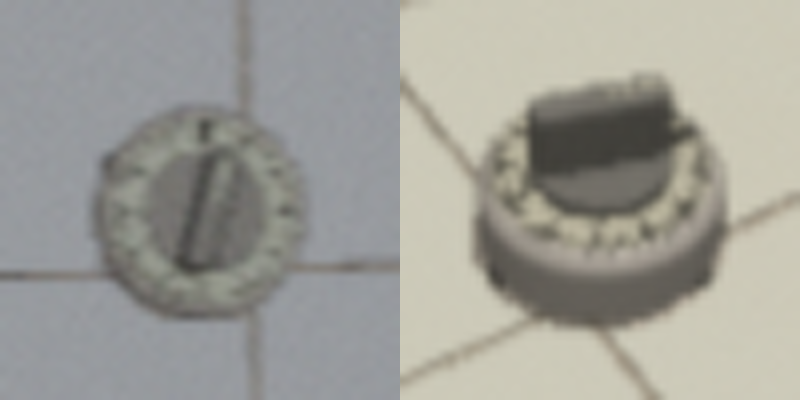

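```bash
cat > fit.py <<'E'
from h import *
from scipy.ndimage import zoom
t=np.linspace(0,2*np.pi,60)
circ=lambda r,z:np.c_[r*np.cos(t),r*np.sin(t),0*t+z]
def bar(yaw,z=.063,L=.023,w=.006):
    c,s=np.cos(yaw),np.sin(yaw); return np.array([[c*a-s*b,s*a+c*b,z] for a,b in((L,w),(L,-w),(-L,-w),(-L,w))])
def P(c,pts,x,y): return np.array([proj(c,p+[x,y,0]) for p in pts])
def box(pp): return np.r_[pp.min(0),pp.max(0)]
def bx(b): return np.array([b[0],b[1],b[0]+b[2],b[1]+b[3]])
E
python3 - <<'E'
from fit import *
T=np.vstack([circ(.04,0),circ(.04,.03),bar(-.25)])
obs={}
arm.get_image("top");arm.get_image("side")
for c,n in(("top",(329,247)),("side",(290,280))):
    for d in arm.trace(c,"timer"):
        b=bx(d["box"]); m=(b[:2]+b[2:])/2
        if np.hypot(*(m-n))<15: obs[c]=b; break
r=least_squares(lambda v:np.concatenate([box(P(c,T,*v))-obs[c]-np.array([0,0,0,0]) for c in obs]),[.487,-.14]); print("timer",r.x.round(4),r.fun.round(1))
x,y=r.x
L=np.vstack([circ(.068,.092),circ(.068,.097),circ(.015,.174)])
ob={}
for c,n in(("top",(254,229)),("side",(265,195))):
    for d in arm.trace(c,"lid"):
        b=bx(d["box"]); m=(b[:2]+b[2:])/2
        print(c,b.round(0),d["confidence"])
        if np.hypot(*(m-n))<20: ob[c]=b; break
r2=least_squares(lambda v:np.concatenate([box(P(c,L,*v))-ob[c] for c in ob]),[.541,.0835]); print("lid",r2.x.round(4),r2.fun.round(1))
lx,ly=r2.x
out=[]
for c,ct,cl in(("top",(329,247),(254,228)),("side",(290,280),(266,205))):
    im=arm.get_image(c)
    for (u,v),h,mods,q in((ct,25,[circ(.04,.03),circ(.04,0),bar(-.25)],(x,y)),(cl,35,[circ(.068,.092),circ(.015,.174),circ(.015,.138)],(lx,ly))):
        s=300/(2*h); k=cv2.resize(im[v-h:v+h,u-h:u+h],(300,300),interpolation=cv2.INTER_CUBIC)
        for m,col in zip(mods,((0,0,255),(0,200,0),(255,0,0))):
            cv2.polylines(k,[(((P(c,m,*q)-[u-h,v-h]+.5)*s)).astype(np.int32)],True,col,1)
        out.append(k)
cv2.imwrite("pics/ov1.png",np.vstack([np.hstack(out[:2]),np.hstack(out[2:])]))
E
```

```text
timer [ 0.49  -0.137] [ 0.6  1.2  0.7 -1.5  0.9 -2.2 -1.7  1. ]
top [227. 206. 280. 252.] 0.68
side [242. 178. 290. 220.] 0.55Traceback (most recent call last):
  File "<stdin>", line 18, in <module>
    return func(*args, **kwargs)
    result = trf(vector_fun.fun, vector_fun.jac, x0, f0, J0, lb, ub, ftol, xtol,
                 gtol, max_nfev, x_scale, loss_function, tr_solver,
                 tr_options.copy(), verbose, callback=callback_wrapped)
    return trf_no_bounds(
        fun, jac, x0, f0, J0, ftol, xtol, gtol, max_nfev, x_scale,
        loss_function, tr_solver, tr_options, verbose, callback=callback)
    J = jac(x)
    self._update_jac()
    ~~~~~~~~~~~~~~~~^^
    self.J = self.jac_wrapped(xp_copy(self.x), f0=self.f)
             ~~~~~~~~~~~~~~~~^^^^^^^^^^^^^^^^^^^^^^^^^^^^
    J, dct = approx_derivative(
             ~~~~~~~~~~~~~~~~~^
        self.fun,
        ^^^^^^^^^
    ...<2 lines>...
        **self.finite_diff_options,
        ^^^^^^^^^^^^^^^^^^^^^^^^^^^
    )
    ^
    J, _nfev = _dense_difference(fun_wrapped, x0, f0, h,
               ~~~~~~~~~~~~~~~~~^^^^^^^^^
[... 430 characters left out ...]
n(x))
                         ~~~~~~~~^^^
    return self.f(x, *self.args, **self.kwargs)
           ~~~~~~^^^^^^^^^^^^^^^^^^^^^^^^^^^^^^
  File "<stdin>", line 18, in <lambda>
  File "fit.py", line 7, in P
    def P(c,pts,x,y): return np.array([proj(c,p+[x,y,0]) for p in pts])
                                       ~~~~^^^^^^^^^^^^^
  File "h.py", line 10, in proj
    i,f,M=cam(c); q=M.T@(np.array(P)-i["eye"]); return np.array([i["cx"]+f*q[0]/-q[2], i["cy"]-f*q[1]/-q[2]])
          ~~~^^^
  File "h.py", line 6, in cam
    i=arm.camera_info(c); return i,210/np.tan(np.radians(i["vertical_fov"])/2),R.from_rotvec(i["rotation"]).as_matrix()
ValueError: time passes only in moves, steps and waits
```

```bash
sed -i 's/^def cam/import functools\n@functools.lru_cache\ndef cam/' h.py
cat > ov.py <<'E'
from fit import *
def ov(name,x,y,lx,ly,yaw):
    out=[]
    for c,ct,cl in(("top",(329,247),(254,228)),("side",(290,280),(266,205))):
        cam(c); im=arm.get_image(c)
        for (u,v),h,mods,q in((ct,25,[circ(.04,.03),circ(.04,0),bar(yaw)],(x,y)),(cl,35,[circ(.068,.092),circ(.015,.174),circ(.015,.138)],(lx,ly))):
            s=300/(2*h); k=cv2.resize(im[v-h:v+h,u-h:u+h],(300,300),interpolation=cv2.INTER_CUBIC)
            for m,col in zip(mods,((0,0,255),(0,200,0),(255,0,0))):
                cv2.polylines(k,[(((P(c,m,*q)-[u-h,v-h]+.5)*s)).astype(np.int32)],True,col,1)
            out.append(k)
    cv2.imwrite(name,np.vstack([np.hstack(out[:2]),np.hstack(out[2:])]))
E
python3 - <<'E'
from ov import *
print(arm.observe()["clock"])
ov("pics/ov1.png",.489,-.138,.541,.084,-.25)
E
```

```text
1.7
```

View pics/ov1.png

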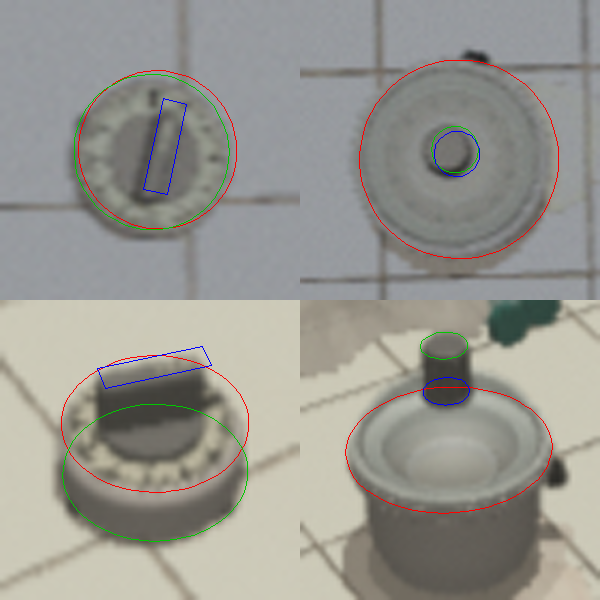

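The overlay shows the timer model should shift about 2 mm in +y and 1 mm in -x. The lid fits within about 2 mm. The pointer (white line, upper right in the side view) has a yaw of about -0.3. I now plan the approach.

```bash
cat > go.py <<'E'
from h import *
def down(psi): # tool z down, tool x at yaw psi
    c,s=np.cos(psi),np.sin(psi); return np.array([[c,s,0],[s,-c,0],[0,0,-1.]])
def rel(p,psi):
    o=arm.observe(); M=R.from_rotvec(o["ee_rot"]).as_matrix()
    print("clk",o["clock"],"psi",np.arctan2(M[1,0],M[0,0]).round(3),"pos",o["position"].round(4),"j",o["joints"].round(2),"F",o["force"].round(1),"w",round(o["width"],3))
    print("T mm",(M.T@(np.array(p)-o["position"])*1e3).round(1),"turn",R.from_matrix(M.T@down(psi)).as_rotvec().round(3))
E
python3 - <<'E'
from go import *
rel([.488,-.1365,.215],1.27)
c=lambda u,v:atz("top",(304+u/6-.5,222+v/6-.5),.03)
d=c(153,98)-c(152,153); print("zero dir",np.arctan2(d[1],d[0]),c(152,153))
E
```

```text
clk 1.8 psi 1.116 pos [0.2746 0.5614 0.2267] j [-1.22  0.43  0.03  1.57 -0.01  1.13 -0.08] F [-1.4  0.7  0. ] w 0.999
T mm [-533.2  498.3   11.7] turn [ 0.     0.    -0.154]
zero dir -0.05409294168144249 [ 0.48734368 -0.13497545  0.03      ]
```

Request:
jog_arm --commands '[{"translation": [-533,498,12],"turn": [0,0,-0.154]},{"translation": [-533,498,12],"turn": [0,0,-0.154]},{"translation": [-533,498,12],"turn": [0,0,-0.154]},{"translation": [-533,498,12],"turn": [0,0,-0.154]},{"translation": [-533,498,12],"turn": [0,0,-0.154]},{"translation": [-533,498,12],"turn": [0,0,-0.154]},{"translation": [-533,498,12],"turn": [0,0,-0.154]},{"translation": [-533,498,12],"turn": [0,0,-0.154]},{"translation": [-533,498,12],"turn": [0,0,-0.154]},{"translation": [-533,498,12],"turn": [0,0,-0.154]},{"translation": [-533,498,12],"turn": [0,0,-0.154]},{"translation": [-533,498,12],"turn": [0,0,-0.154]}]' --claw -1

```text
clock: 2.8
position: [0.4209, 0.0814, 0.2189]
ee_rot: [2.529, 1.864, 0.002]
force: [2.1, 0.4, -0.6]
width: 1.0
```

```bash
python3 -c "
from go import *
rel([.488,-.1365,.12],1.27)"
```

```text
clk 2.8 psi 1.27 pos [0.4209 0.0814 0.2189] j [-0.54  0.11  0.25  2.05 -0.03  0.98  1.  ] F [ 2.1  0.4 -0.6] w 1.0
T mm [-188.3  128.6   98.8] turn [ 0.001 -0.001  0.   ]
```

Request:
jog_arm --commands '[{"translation": [-188,129,5]},{"translation": [-188,129,5]},{"translation": [-188,129,5]},{"translation": [-188,129,5]},{"translation": [-188,129,5]},{"translation": [-188,129,5]},{"translation": [-188,129,5]},{"translation": [-188,129,40]},{"translation": [-188,129,75]},{"translation": [-188,129,99]},{"translation": [-188,129,99]},{"translation": [-188,129,99]}]' --claw -0.2

```text
schema error: expected keys translation, turn
```

Run:
```python
from ov import *
from go import rel
ov("pics/ov2.png",.488,-.1365,.542,.085,-.3)
rel([.488,-.1365,.041],1.27)
```

```text
clk 2.9 psi 1.261 pos [0.4221 0.0768 0.2189] j [-0.53  0.11  0.25  2.05 -0.03  0.98  1.  ] F [ 0.4  0.3 -0.4] w 1.002
T mm [-182.8  127.5  178.3] turn [ 0.002  0.001 -0.009]
```

View pics/ov2.png

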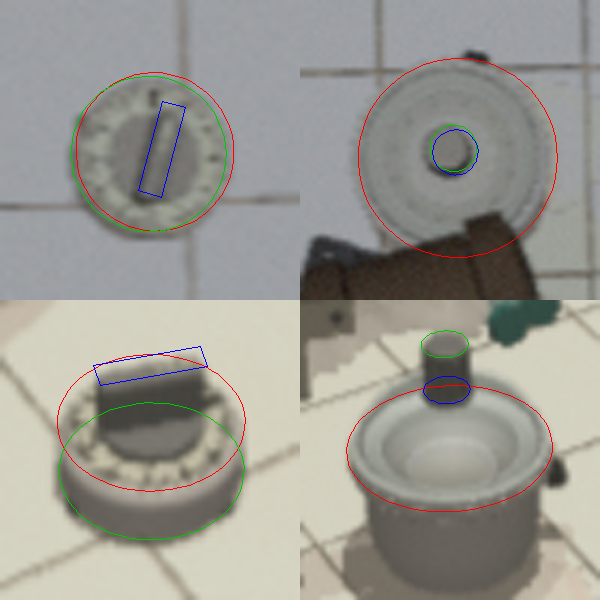

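The bar model at yaw -0.3 fits to about half a pixel, so I use the centre (.487,-.136). The refused call needed both keys in every row.

Request:
jog_arm --commands '[{"translation": [-183,127,5],"turn": [0,0,0]},{"translation": [-183,127,5],"turn": [0,0,0.01]},{"translation": [-183,127,5],"turn": [0,0,0.01]},{"translation": [-183,127,5],"turn": [0,0,0.01]},{"translation": [-183,127,5],"turn": [0,0,0.01]},{"translation": [-183,127,5],"turn": [0,0,0.01]},{"translation": [-183,127,30],"turn": [0,0,0.01]},{"translation": [-183,127,60],"turn": [0,0,0.01]},{"translation": [-183,127,100],"turn": [0,0,0.01]},{"translation": [-183,127,100],"turn": [0,0,0.01]},{"translation": [-183,127,100],"turn": [0,0,0.01]},{"translation": [-183,127,100],"turn": [0,0,0.01]}]' --claw -0.2

```text
clock: 3.9
position: [0.4886, -0.1291, 0.12]
ee_rot: [2.538, 1.85, 0.001]
force: [-0.3, 0.7, 0.6]
width: 0.602
```

```bash
python3 -c "
from go import *
rel([.487,-.136,.041],1.25)"
```

```text
clk 3.9 psi 1.26 pos [ 0.4886 -0.1291  0.12  ] j [-0.14  0.38  0.38  2.01 -0.2   0.78  1.62] F [-0.3  0.7  0.6] w 0.602
T mm [-7.   0.5 79. ] turn [ 0.001 -0.     0.01 ]
```

Request:
jog_arm --commands '[{"translation": [-7,0.5,10],"turn": [0,0,0.01]},{"translation": [-7,0.5,25],"turn": [0,0,0.01]},{"translation": [-7,0.5,40],"turn": [0,0,0.01]},{"translation": [-7,0.5,55],"turn": [0,0,0.01]},{"translation": [-7,0.5,65],"turn": [0,0,0.01]},{"translation": [-7,0.5,72],"turn": [0,0,0.01]},{"translation": [-7,0.5,78],"turn": [0,0,0.01]},{"translation": [-7,0.5,78],"turn": [0,0,0.01]},{"translation": [-7,0.5,78],"turn": [0,0,0.01]}]' --claw -0.2

```text
clock: 4.65
position: [0.4863, -0.136, 0.0408]
ee_rot: [2.548, 1.838, 0.0]
force: [-0.6, -0.4, -0.6]
width: 0.601
```

```bash
python3 -c "
from go import *
rel([.487,-.136,.041],1.25)"
```

```text
clk 4.65 psi 1.25 pos [ 0.4863 -0.136   0.0408] j [-0.07  0.5   0.32  2.08 -0.27  0.6   1.69] F [-0.6 -0.4 -0.6] w 0.601
T mm [ 0.2  0.6 -0.2] turn [ 0. -0. -0.]
```

Request:
jog_arm --commands '[{"translation": [0,0,0],"turn": [0,0,0]},{"translation": [0,0,0],"turn": [0,0,0]},{"translation": [0,0,0],"turn": [0,0,0]},{"translation": [0,0,0],"turn": [0,0,0]},{"translation": [0,0,0],"turn": [0,0,0]},{"translation": [0,0,0],"turn": [0,0,0]},{"translation": [0,0,0],"turn": [0,0,0]},{"translation": [0,0,0],"turn": [0,0,0]},{"translation": [0,0,0],"turn": [0,0,0]},{"translation": [0,0,0],"turn": [0,0,0]}]' --claw 1 --grip_force 25

```text
clock: 5.48
position: [0.486, -0.1361, 0.0405]
ee_rot: [2.548, 1.838, -0.0]
force: [-1.3, -0.9, 1.1]
width: 0.127
```

```bash
python3 -c "
from go import *
rel([.487,-.136,.041],1.25);print(arm.observe()['ft_torque'])"
```

```text
clk 5.4833 psi 1.25 pos [ 0.486  -0.1361  0.0405] j [-0.07  0.5   0.32  2.08 -0.27  0.6   1.69] F [-1.3 -0.9  1.1] w 0.127
T mm [ 0.4  0.9 -0.5] turn [ 0.  0. -0.]
[-0.22885005  0.19280878 -0.02718666]
```

Request:
jog_arm --commands '[{"translation": [0,0,0],"turn": [0,0,0.12]},{"translation": [0,0,0],"turn": [0,0,0.24]},{"translation": [0,0,0],"turn": [0,0,0.36]},{"translation": [0,0,0],"turn": [0,0,0.48]},{"translation": [0,0,0],"turn": [0,0,0.6]},{"translation": [0,0,0],"turn": [0,0,0.72]},{"translation": [0,0,0],"turn": [0,0,0.84]},{"translation": [0,0,0],"turn": [0,0,0.96]},{"translation": [0,0,0],"turn": [0,0,1.08]},{"translation": [0,0,0],"turn": [0,0,1.2]},{"translation": [0,0,0],"turn": [0,0,1.3]},{"translation": [0,0,0],"turn": [0,0,1.4]}]'

```text
clock: 6.48
position: [0.4855, -0.1365, 0.0406]
ee_rot: [3.131, -0.244, -0.001]
force: [-2.8, -3.1, 2.7]
width: 0.128
```

Request:
jog_arm --commands '[{"translation": [0,0,0],"turn": [0,0,0]},{"translation": [0,0,0],"turn": [0,0,0]},{"translation": [0,0,0],"turn": [0,0,0]},{"translation": [0,0,0],"turn": [0,0,0]},{"translation": [0,0,0],"turn": [0,0,0]},{"translation": [0,0,0],"turn": [0,0,0]}]' --claw -0.2

```text
clock: 6.98
position: [0.4862, -0.1358, 0.0406]
ee_rot: [-3.133, 0.234, -0.0]
force: [0.7, -0.2, -0.4]
width: 0.513
```

Request:
jog_arm --commands '[{"translation": [0,0,-40],"turn": [0,0,0]},{"translation": [0,0,-80],"turn": [0,0,0]},{"translation": [0,0,-110],"turn": [0,0,0]},{"translation": [-60,0,-130],"turn": [0,0,0]},{"translation": [-90,0,-130],"turn": [0,0,0]},{"translation": [-120,0,-130],"turn": [0,0,0]},{"translation": [-120,0,-130],"turn": [0,0,0]}]'

```text
clock: 7.57
position: [0.3595, -0.1155, 0.1692]
ee_rot: [-3.125, 0.234, 0.009]
force: [-1.2, -1.0, -0.2]
width: 0.6
```

Run:
```python
from ov import *
from go import rel
ov("pics/ov3.png",.4865,-.136,.542,.085,-1.7)
rel([.4865,-.136,.041],-.15)
```

```text
clk 7.6667 psi -0.148 pos [ 0.3667 -0.1165  0.1707] j [-0.77  0.14  1.08  2.24 -0.17  0.84  0.27] F [ 1.6  1.  -0.7] w 0.6
T mm [121.2   2.1 129.8] turn [-0.004 -0.001  0.002]
```

View pics/ov3.png

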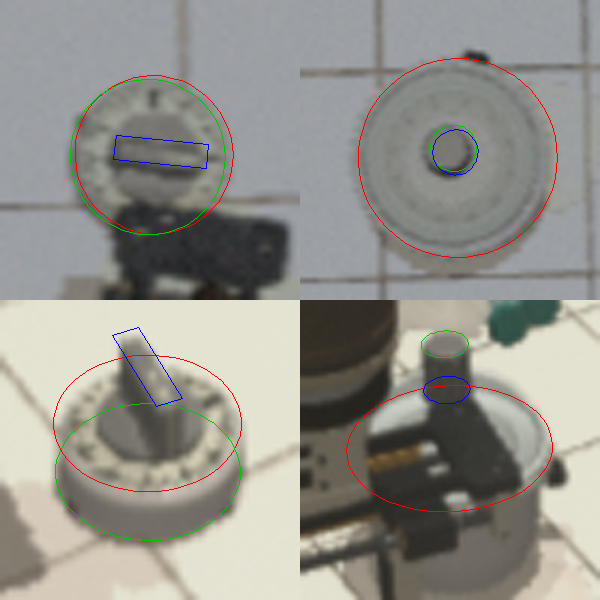

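The white line now points to -y. The bar model at yaw -1.70 fits, so the joint is at about 1.64 rad. About 1.5 rad remains, so I regrasp.

Request:
jog_arm --commands '[{"translation": [40,2,0],"turn": [0,0,0]},{"translation": [80,2,0],"turn": [0,0,0]},{"translation": [120,2,5],"turn": [0,0,0]},{"translation": [121,2,20],"turn": [0,0,0]},{"translation": [121,2,40],"turn": [0,0,0]},{"translation": [121,2,65],"turn": [0,0,0]},{"translation": [121,2,90],"turn": [0,0,0]},{"translation": [121,2,110],"turn": [0,0,0]},{"translation": [121,2,122],"turn": [0,0,0]},{"translation": [121,2,130],"turn": [0,0,0]},{"translation": [121,2,130],"turn": [0,0,0]},{"translation": [121,2,130],"turn": [0,0,0]}]'

```text
clock: 8.67
position: [0.4872, -0.1385, 0.0406]
ee_rot: [3.132, -0.236, 0.0]
force: [0.5, 0.9, 0.7]
width: 0.6
```

Request:
jog_arm --commands '[{"translation": [0,0,0],"turn": [0,0,0]},{"translation": [0,0,0],"turn": [0,0,0]},{"translation": [0,0,0],"turn": [0,0,0]},{"translation": [0,0,0],"turn": [0,0,0]},{"translation": [0,0,0],"turn": [0,0,0]},{"translation": [0,0,0],"turn": [0,0,0]},{"translation": [0,0,0],"turn": [0,0,0]},{"translation": [0,0,0],"turn": [0,0,0]},{"translation": [0,0,0],"turn": [0,0,0]},{"translation": [0,0,0],"turn": [0,0,0]}]' --claw 1 --grip_force 25

```text
clock: 9.5
position: [0.4853, -0.1377, 0.0404]
ee_rot: [-3.132, 0.236, 0.004]
force: [-5.2, 2.1, 6.1]
width: 0.129
```

```bash
python3 -c "
from go import *
rel([.4865,-.136,.041],-1.65)"
```

```text
clk 9.5 psi -0.15 pos [ 0.4853 -0.1377  0.0404] j [-0.36  0.6   0.75  2.1  -0.65  0.7   0.67] F [-5.2  2.1  6.1] w 0.129
T mm [ 1.  -1.8 -0.6] turn [1.0e-03 3.0e-03 1.5e+00]
```

Request:
jog_arm --commands '[{"translation": [-0.5,-1,0],"turn": [0,0,0.12]},{"translation": [-1,-1,0],"turn": [0,0,0.24]},{"translation": [-1,-1,0],"turn": [0,0,0.36]},{"translation": [-1,-1,0],"turn": [0,0,0.48]},{"translation": [-1,-1,0],"turn": [0,0,0.6]},{"translation": [-1,-1,0],"turn": [0,0,0.72]},{"translation": [-1,-1,0],"turn": [0,0,0.84]},{"translation": [-1,-1,0],"turn": [0,0,0.96]},{"translation": [-1,-1,0],"turn": [0,0,1.08]},{"translation": [-1,-1,0],"turn": [0,0,1.2]},{"translation": [-1,-1,0],"turn": [0,0,1.32]},{"translation": [-1,-1,0],"turn": [0,0,1.43]}]'

```text
clock: 10.5
position: [0.4839, -0.136, 0.0404]
ee_rot: [2.204, -2.238, -0.006]
force: [-8.5, 4.4, 9.7]
width: 0.129
```

Request:
jog_arm --commands '[{"translation": [0,0,0],"turn": [0,0,0.07]},{"translation": [0,0,0],"turn": [0,0,0.07]},{"translation": [0,0,0],"turn": [0,0,0.07]}]'

```text
clock: 10.75
position: [0.4839, -0.1359, 0.0404]
ee_rot: [2.13, -2.308, -0.006]
force: [-9.2, 3.6, 11.4]
width: 0.131
```

Request:
jog_arm --commands '[{"translation": [0,0,0],"turn": [0,0,0]},{"translation": [0,0,0],"turn": [0,0,0]},{"translation": [0,0,0],"turn": [0,0,0]},{"translation": [0,0,0],"turn": [0,0,0]},{"translation": [0,0,0],"turn": [0,0,0]},{"translation": [0,0,0],"turn": [0,0,0]}]' --claw -0.2

```text
clock: 11.25
position: [0.4861, -0.1369, 0.0405]
ee_rot: [-2.132, 2.308, -0.0]
force: [0.3, 0.7, -0.2]
width: 0.512
```

Request:
jog_arm --commands '[{"translation": [0,0,-40],"turn": [0,0,0]},{"translation": [0,0,-80],"turn": [0,0,0]},{"translation": [0,0,-120],"turn": [0,0,0]},{"translation": [0,0,-160],"turn": [0,0,0]},{"translation": [0,0,-190],"turn": [0,0,0]},{"translation": [0,0,-190],"turn": [0,0,0]},{"translation": [0,0,-190],"turn": [0,0,0]}]'

```text
clock: 11.83
position: [0.4869, -0.137, 0.2321]
ee_rot: [-2.13, 2.304, -0.003]
force: [-0.5, 0.7, -0.2]
width: 0.599
```

```bash
python3 -c "
from go import *
rel([.542,.084,.230],-1.2)"
```

```text
clk 11.8333 psi -1.649 pos [ 0.4869 -0.137   0.2321] j [-0.74  0.46  1.3   1.91 -0.49  1.14 -0.91] F [-0.5  0.7 -0.2] w 0.599
T mm [-224.6  -37.6    2.6] turn [-0.004  0.001 -0.449]
```

Request:
jog_arm --commands '[{"translation": [-10,0,0],"turn": [0,0,-0.12]},{"translation": [-20,0,0],"turn": [0,0,-0.24]},{"translation": [-35,-5,0],"turn": [0,0,-0.36]},{"translation": [-50,-10,0],"turn": [0,0,-0.48]},{"translation": [-65,-10,0],"turn": [0,0,-0.6]},{"translation": [-80,-15,0],"turn": [0,0,-0.72]},{"translation": [-95,-15,0],"turn": [0,0,-0.84]},{"translation": [-110,-20,0],"turn": [0,0,-0.96]},{"translation": [-125,-20,0],"turn": [0,0,-1.08]},{"translation": [-140,-25,0],"turn": [0,0,-1.2]},{"translation": [-150,-25,0],"turn": [0,0,-1.32]},{"translation": [-160,-25,0],"turn": [0,0,-1.44]}]'

```text
clock: 12.83
position: [0.5226, 0.0217, 0.2287]
ee_rot: [3.124, -0.319, -0.005]
force: [-1.0, 0.7, 0.9]
width: 0.606
```

Run:
```python
from go import *
from ov import ov
rel([.542,.084,.215],0.15)
ov("pics/ov4.png",.4865,-.136,.542,.084,-3.2)
```

```text
clk 12.8333 psi -0.203 pos [0.5226 0.0217 0.2287] j [-0.8   0.34  0.87  1.86 -0.29  1.08 -0.02] F [-1.   0.7  0.9] w 0.606
T mm [  6.4 -64.9  13.6] turn [ 0.001  0.003 -0.353]
```

View pics/ov4.png

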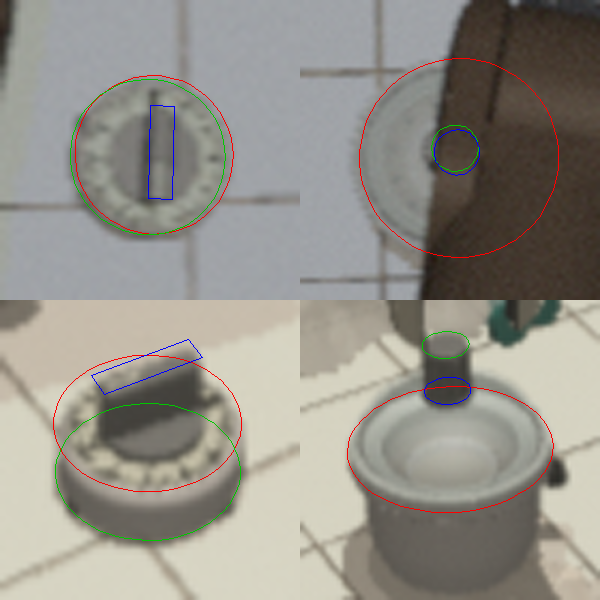

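The timer bar lies in line with the zero mark, white line on the -x side, so it reads about 30 minutes. Next is the lid knob.

Request:
jog_arm --commands '[{"translation": [3,-30,0],"turn": [0,0,-0.12]},{"translation": [6,-55,0],"turn": [0,0,-0.24]},{"translation": [6,-65,5],"turn": [0,0,-0.35]},{"translation": [6,-65,14],"turn": [0,0,-0.35]},{"translation": [6,-65,14],"turn": [0,0,-0.35]},{"translation": [6,-65,14],"turn": [0,0,-0.35]},{"translation": [6,-65,14],"turn": [0,0,-0.35]}]'

```text
clock: 13.52
position: [0.5425, 0.0811, 0.2163]
ee_rot: [3.134, 0.21, -0.001]
force: [0.1, -0.0, 0.1]
width: 0.602
```

```bash
python3 -c "
from go import *
rel([.5418,.0845,.143],0.15)"
```

```text
clk 13.5167 psi 0.134 pos [0.5425 0.0811 0.2163] j [-0.8   0.38  0.75  1.82 -0.29  1.06  0.2 ] F [ 0.1 -0.   0.1] w 0.602
T mm [-0.2 -3.5 73.3] turn [ 0.001  0.001 -0.016]
```

Request:
jog_arm --commands '[{"translation": [0,-3.5,5],"turn": [0,0,0]},{"translation": [0,-3.5,20],"turn": [0,0,0]},{"translation": [0,-3.5,35],"turn": [0,0,0]},{"translation": [0,-3.5,50],"turn": [0,0,0]},{"translation": [0,-3.5,60],"turn": [0,0,0]},{"translation": [0,-3.5,68],"turn": [0,0,0]},{"translation": [0,-3.5,73],"turn": [0,0,0]},{"translation": [0,-3.5,73],"turn": [0,0,0]},{"translation": [0,-3.5,73],"turn": [0,0,0]}]'

```text
clock: 14.27
position: [0.5427, 0.0863, 0.1438]
ee_rot: [3.134, 0.219, 0.0]
force: [0.7, 0.5, -0.1]
width: 0.595
```

Run:
```python
from go import *
rel([.5418,.0845,.143],0.15)
im=arm.get_image("side"); cv2.imwrite("pics/k1.png",cv2.resize(im[150:260,210:330],(720,660)[:2] if 0 else (600,550),interpolation=cv2.INTER_CUBIC))
```

```text
clk 14.2667 psi 0.139 pos [0.5427 0.0863 0.1438] j [-0.76  0.46  0.7   1.9  -0.37  0.91  0.26] F [ 0.7  0.5 -0.1] w 0.595
T mm [-1.1  1.6  0.8] turn [ 0.    -0.    -0.011]
```

View pics/k1.png

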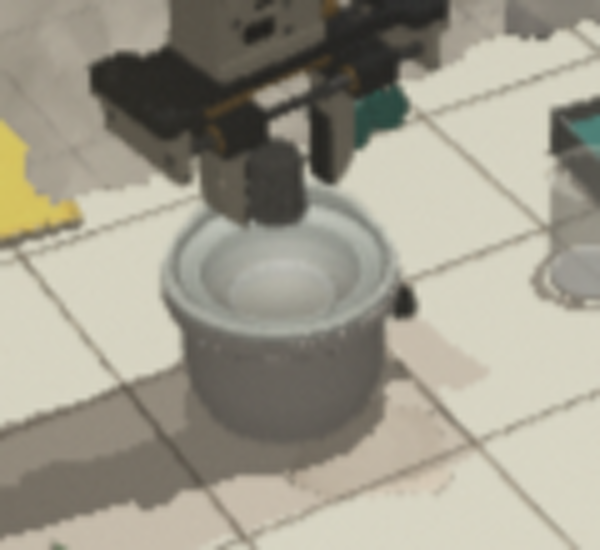

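The knob (crop about (275,180)) sits between the open fingers. I nudge by 1-2 mm and close.

Request:
jog_arm --commands '[{"translation": [-0.5,1.5,0],"turn": [0,0,0]},{"translation": [-0.5,1.5,0],"turn": [0,0,0]},{"translation": [-0.5,1.5,0],"turn": [0,0,0]},{"translation": [-0.5,1.5,0],"turn": [0,0,0]},{"translation": [-0.5,1.5,0],"turn": [0,0,0]},{"translation": [-0.5,1.5,0],"turn": [0,0,0]},{"translation": [-0.5,1.5,0],"turn": [0,0,0]},{"translation": [-0.5,1.5,0],"turn": [0,0,0]},{"translation": [-0.5,1.5,0],"turn": [0,0,0]},{"translation": [-0.5,1.5,0],"turn": [0,0,0]}]' --claw 1 --grip_force 45

```text
clock: 15.15
position: [0.5428, 0.085, 0.1438]
ee_rot: [-3.134, -0.22, -0.002]
force: [4.4, 0.3, 1.6]
width: 0.32
```

```bash
python3 -c "
from go import *
rel([.5418,.0845,.143],0.15)"
```

```text
clk 15.15 psi 0.14 pos [0.5428 0.085  0.1438] j [-0.75  0.46  0.7   1.9  -0.37  0.91  0.26] F [4.4 0.3 1.6] w 0.32
T mm [-1.1  0.4  0.8] turn [-0.    -0.001 -0.01 ]
```

Request:
jog_arm --commands '[{"translation": [0.5,0,0],"turn": [0,0,0]},{"translation": [1,0,-0.5],"turn": [0,0,0]},{"translation": [1,0,-1],"turn": [0,0,0]},{"translation": [1,0,-1.5],"turn": [0,0,0]},{"translation": [1,0,-2],"turn": [0,0,0]},{"translation": [1,0,-2.5],"turn": [0,0,0]},{"translation": [1,0,-3],"turn": [0,0,0]},{"translation": [1,0,-3.5],"turn": [0,0,0]},{"translation": [1,0,-4],"turn": [0,0,0]},{"translation": [1,0,-4],"turn": [0,0,0]}]'

```text
clock: 15.98
position: [0.5429, 0.085, 0.1472]
ee_rot: [3.134, 0.22, -0.001]
force: [1.1, 1.0, -8.3]
width: 0.314
```

```bash
python3 -c "
from go import *
rel([.5418,.0845,.159],0.14)"
```

```text
clk 15.9833 psi 0.14 pos [0.5429 0.085  0.1472] j [-0.76  0.46  0.7   1.9  -0.37  0.92  0.26] F [ 1.1  1.  -8.3] w 0.314
T mm [ -1.2   0.4 -11.8] turn [ 0.     0.001 -0.   ]
```

Force is rising as expected (8 N at about 3.4 mm). I continue slowly.

Request:
jog_arm --commands '[{"translation": [0,0,-0.5],"turn": [0,0,0]},{"translation": [0,0,-1],"turn": [0,0,0]},{"translation": [0,0,-1.5],"turn": [0,0,0]},{"translation": [0,0,-2],"turn": [0,0,0]},{"translation": [0,0,-2.5],"turn": [0,0,0]},{"translation": [0,0,-3],"turn": [0,0,0]},{"translation": [0,0,-3.5],"turn": [0,0,0]},{"translation": [0,0,-4],"turn": [0,0,0]},{"translation": [0,0,-4.5],"turn": [0,0,0]},{"translation": [0,0,-5],"turn": [0,0,0]},{"translation": [0,0,-5.5],"turn": [0,0,0]},{"translation": [0,0,-6],"turn": [0,0,0]}]'

```text
clock: 16.98
position: [0.5435, 0.085, 0.1537]
ee_rot: [-3.134, -0.219, -0.001]
force: [-0.1, 0.4, -3.4]
width: 0.32
```

Request:
jog_arm --commands '[{"translation": [0,0,-0.5],"turn": [0,0,0]},{"translation": [0,0,-1],"turn": [0,0,0]},{"translation": [0,0,-2],"turn": [0,0,0]},{"translation": [0,0,-3],"turn": [0,0,0]},{"translation": [0,0,-4],"turn": [0,0,0]},{"translation": [0,0,-5],"turn": [0,0,0]},{"translation": [0,0,-5.5],"turn": [0,0,0]},{"translation": [0,0,-6],"turn": [0,0,0]},{"translation": [0,0,-6],"turn": [0,0,0]},{"translation": [0,0,-6],"turn": [0,0,0]},{"translation": [0,0,-6],"turn": [0,0,0]}]'

```text
clock: 17.9
position: [0.5431, 0.085, 0.1595]
ee_rot: [-3.134, -0.22, 0.0]
force: [0.0, -0.7, -3.1]
width: 0.317
```

Run:
```python
from go import *
rel([.5418,.0845,.159],0.14)
im=arm.get_image("side"); cv2.imwrite("pics/k2.png",cv2.resize(im[150:260,210:330],(600,550),interpolation=cv2.INTER_CUBIC))
```

```text
clk 17.9 psi 0.14 pos [0.5431 0.085  0.1595] j [-0.77  0.44  0.71  1.88 -0.35  0.94  0.25] F [ 0.  -0.7 -3.1] w 0.317
T mm [-1.4  0.3  0.5] turn [-0.  0. -0.]
```

View pics/k2.png

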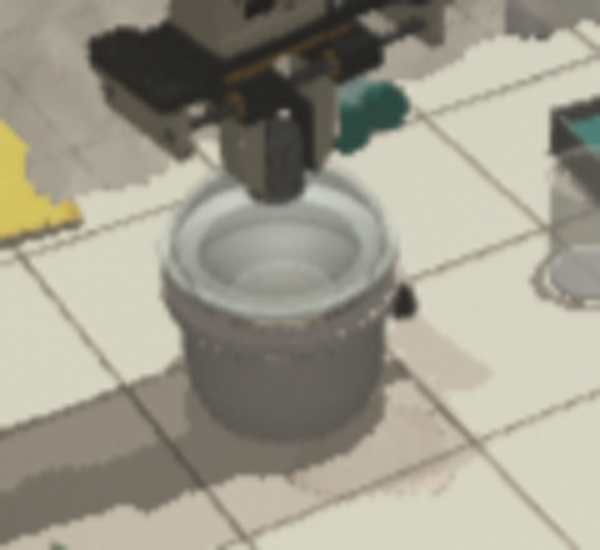

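The lid is clear: the tool rose 15.7 mm, the force equals the lid's weight (3.1 N), and the knob base moved up about 22 crop px, which matches about 15 mm with no slip. I sign off.

```bash
python3 -c "
from go import *
rel([.5431,.085,.1595],0.14);print(arm.sign_off())"
```

```text
clk 17.95 psi 0.14 pos [0.5431 0.085  0.1595] j [-0.77  0.44  0.71  1.88 -0.35  0.94  0.25] F [ 0.3  0.1 -3.9] w 0.319
T mm [-0.  0. -0.] turn [-0.  0. -0.]
the job is handed in; nothing more can be done
None
```

The timer is wound to about 30 minutes and the lid is held in the fingers over its base with a gap of about 15 mm. I handed the job in at about 18 s of the 72 s; no verdict was reported.

- **Timer:** I wound it clockwise in two twists of about 1.4 and 1.5 rad, letting go in between. In the last picture the bar lay in line with the zero mark and the white line was on the -x side. My estimate is about 3.14 rad, good to roughly 0.05 to 0.1.
- **Lid:** I gripped the knob (opening 29 mm) and pulled straight up slowly until the seal let go. At hand-in:
  - **Gap:** the tool stood 15.7 mm above where it gripped, and the side picture agrees with no slip.
  - **Load:** the vertical force was 3 to 4 N, which is about the lid's weight.
  - **Centring and level:** the tool had moved less than 1 mm sideways since the grip and was level.
- **Checks and problems:**
  - One move call was refused for a missing key, and nothing moved.
  - The model overlays disagreed with the pictures by up to about 2 mm.
  - Joint 3 came close to its limit (1.30 of 1.32 rad) after the second twist, and I moved it away from there.
  - I did not check the bystanders again at the end. The only contacts I made were with the timer and the lid.

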